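Load the drilling jig past its spring stop

TASK

The wooden perch blank lies in the channel of the drilling jig, short of the spring stop. Press the jig's long press bar down so that the stop sinks out of the way, and while keeping it down push the blank along the channel, past the stop, fully home against the end block; then let the bar spring up so that the stop locks the blank in. Only push the blank, do not lift it out of the channel, and leave the things lying round the jig alone.

Things in the scene. Friction and masses are not known exactly. Their poses are not given: they have to be found in the camera images.
- jig: Drilling jig fixed to the bench. Plywood base 122 x 290 x 18 mm, y = -145 to 145 mm. Origin on the bench; x across the channel, y along it in the pushing direction, z up. Channel floor z = 18 mm, x = -24 to 24 mm, entry (y = -125) open. Far guide x = 24 to 38 mm, 16 mm high over the floor; near guide x = -32 to -24 mm, only 7 mm high; both from y = -125 on.
- blank: Plain wooden perch blank, 45 (x) x 85 (y) x 26 (z) mm, loose in the 48 mm wide channel. Origin at the centre of its underside. It starts with its leading end 2 to 37 mm short of the stop. Home, its origin is at y = 82.5 mm in the jig's frame and its rear end 5 mm past the stop. Under 0.2 kg.
- catch (a joint): Spring catch: press bar and stop in one piece, moves straight down: 0 = up, as it springs when let go; 0.014 m = fully down. About 4 N to start, 9 N at the bottom. The stop stands 9 mm above the channel floor when up and is flush with it at 0.009. With the blank over it, it must be kept down or it pops up under the blank.
- stop_place (a point): Where the steel stop crosses the channel: middle of the channel at floor height, fixed to the jig at y = 31 mm. The stop is 8 mm thick (y = 27 to 35 mm) and spans x = -37 to +10 mm in the jig's frame.
- press_bar (a point): Middle of the press bar's top: light wooden bar beside the channel (jig x = -69 to -37 mm, y = -145 to 50 mm), top 23 mm above the channel floor when up, 9 mm when fully down. Press it anywhere; a fingertip can slide along it. Two fingers set astride the low near guide can press the bar with one while the other stands in the channel behind the blank.
- end_stop (a point): Foot of the end block's face, middle of the channel (jig y = 125 mm), where the blank's leading end must come to rest. The block is 24 mm high above the channel floor.
- bushing (a point): Top of the brass drill bushing on the low steel bridge over the nest, 42 mm above the channel floor. The bridge spans jig y = 67 to 98 mm, underside 32 mm and top 37 mm above the floor.
- spare_blank: Bystander: smaller, dark stained perch blank, 40 x 80 x 22 mm, lying on the bench beyond the jig. Origin at the centre of its underside.
- plug_a: Bystander: round wooden disc, 46 mm across, 20 mm high, on the bench on the near side of the jig. Origin at the centre of its underside.
- sanding: Bystander: sanding block 62 x 110 x 38 mm on the bench beyond the jig. Origin at the centre of its underside.
- pencil: Bystander: flat carpenter's pencil, 159 mm long, 9 mm high, on the bench on the near side of the jig. Origin at its middle, on its underside.

How it is judged:
On the way, in this order (a step that is already met when the one before it is completed fails the run):
1. the press bar is held down with the blank still short of the stop (value of joint catch above 0.009 m and y of blank in the frame of jig below -0.01 m), for 0.05 s.
2. the blank is over the stop while the fingers hold the bar down (value of joint catch above 0.008 m and contact force between the fingers and catch above 0.5 N and y of blank in the frame of jig between 0.02 and 0.07 m), for 0.05 s.
At the end, for the whole second after the job is handed in: the blank lies flat in the jig's nest, within 4 mm of the end block and at rest, and the stop has sprung fully up behind it (catch within 2 mm of its upper end) (y of blank in the frame of jig between 0.0785 and 0.0845 m and x of blank in the frame of jig between -0.005 and 0.005 m and height (world z) of blank below 0.021 m and angle between blank's own z axis and vertical below 0.06 rad and linear speed of blank below 0.02 m/s and value of joint catch below 0.002 m); the robot touches nothing.
It fails at once if the blank is lifted (more than 9 mm off the channel floor) (height (world z) of blank above 0.027 m).
It fails at once if the stop is let up under the blank while the blank is over it (y of blank in the frame of jig between -0.01 and 0.072 m and value of joint catch below 0.007 m).
It fails at once if a thing lying round the jig is shifted by more than 20 mm (distance of any of spare_blank, plug_a, sanding, pencil from where it was at the start of the episode above 0.02 m).
It also fails if it takes over 53 s, if anything falls off the work surface, if the arm or the gripper's body presses on something with over 40 N, if the wrist force passes 120 N, or if a joint passes its speed limit or range.

ROBOT

A 6-joint arm with a two-finger parallel gripper is mounted at the origin on a cart in front of the work surface, level with it; the furniture and walls round the work are solid. World frame = base frame: x ahead of the robot, y to its left, z up, the work surface at z = 0. Lengths are in m, angles in rad, forces in N, time in s.
With the tool pointing down it reaches from about 0.275 to 0.975 m from the base axis. Payload 8.4 kg.
Tool frame: the origin (TCP) lies between the finger pads; the fingertips stand 17 mm ahead of it and the grasp point (between the pads) lies 2 mm behind it; z points along the fingers, x is the direction in which the jaws open and shut, and the axes are right-handed (so a half turn about z gives the same grasp; the last joint's range is limited). The gripper opens to 92 mm and grips with 3 to 60 N. Pads are 20 mm wide; open, the fingers measure 128 mm over their backs; the gripper's body (75 mm by 189 mm) begins 69 mm behind the grasp point.
Start: joints at [-0.002, 0.353, 1.633, -0, 1.155, -0.002], TCP at [0.625, -0, 0.192] pointing down, gripper open.
Joint ranges: [-2.63, 2.63], [-0.92, 2.1], [0.06, 2.66], [-1.3, 4.44], [0, 2.69], [-3.02, 3.02]. Speed limits (rad/s): [2.22, 2.22, 2.79, 3.14, 3.14, 3.14].

INTERFACE

Orientations are given as a unit quaternion [x, y, z, w].
In Python, from bench import get_state, imaging, order gives the robot as it stands.
- The arm moves only by the tool step_arm, never from a script. Its argument "deltas" is a list of rows, each a list of 7 numbers: the opening, from 0 (shut) to 1 (fully open), then the shift along the world's x, y, z in units of 25 mm (1.0 is 25 mm), then the turn, a rotation vector about the world's x, y, z in units of 5 degrees (1.0 is 5 degrees). In form: [[jaw, x, y, z, wx, wy, wz], ...]. A call has 1 to 20 rows; each row shifts and turns the pose as measured when the row begins; what a row does not reach is not made up. A row lasts 1/12 s, in which the tool goes at most 41.7 mm and 7.16 degrees, less where a joint would pass 70% of its speed; a pose out of reach is approached as far as the arm can. A call is refused whole if a number of a shift passes 1 or a number of a turn 1, either way. A call with a gripper value outside its range is refused whole. The fingers move at their own pace and stop on an object; the grip force is fixed at half the most. Time passes only in rows, so rows that do not move let the fingers close. It gives the time, the measured TCP pose, the force and the opening at its end, in the units of the state.
- get_state(): the state, without advancing time (a new reading comes with each control period).
- imaging.read_camera(name): name is "scene" or "side" or "wrist"; returns a dict with "color" (420x560x3 uint8, red, green, blue), "fx", "fy", "cx", "cy" (pixels), "position" and "attitude" of the camera in the world. Camera axes: x right, y up, looking along -z (the intrinsics and any distortion apply to the point x, -y, -z); pixel columns grow to the right and rows downward; lengths in m; the calibration is good to about 2 mm. The wrist camera is an equidistant fisheye: a pixel r from the principal point sees the ray r / f radians off the axis. A picture is of the moment at which its call begins. There is no depth.
- order.finish_job(): hands the job in, once; it reports no verdict.
The state is a dict: "time_s": time; "joint_positions": joint angles; "dq": joint speeds; "tau": joint torques, N m; "eef_pos": TCP position; "orientation": TCP orientation; "force": force on the tool from outside, world axes, zero at the start; "torque": the same for the moment, N m; "width": finger opening in m.
Only numpy, scipy, OpenCV 4.12 (cv2) and the standard library are available. Lean on these libraries where they do the work, as an engineer would, in place of code of your own. Each camera call takes 0.05 s, during which the arm holds its last target.

## Working session

There is one attempt and no reset: what is moved stays moved. The work goes in short steps, Python scripts to look and compute and a tool call to move; the robot and the scene stay as the last step left them, time stands still between calls to the robot, and variables do not carry over. Pictures are saved under pics/ and viewed, and the job is handed in when it is done.

Besides the shell and the picture viewer there is one more tool, called after ">>>" as name([rows], argument=value, ...), one row to a line, values as JSON. step_arm: Moves the arm, as the interface text tells. Its arguments: {"type":"object","properties":{"deltas":{"type":"array","items":{"type":"array","items":{"type":"number"}}}},"required":["deltas"]}

```bash
mkdir -p pics; ls
python3 - <<'E'
from bench import get_state, imaging
import cv2
s=get_state();print(s)
for n in ["scene","side","wrist"]:
    c=imaging.read_camera(n);print(n,{k:c[k] for k in c if k!='color'})
    cv2.imwrite(f"pics/{n}0.png",cv2.cvtColor(c['color'],cv2.COLOR_RGB2BGR))
E
```

```text
pics
{'time_s': 0.0, 'joint_positions': array([-2.40590390e-03,  3.53659153e-01,  1.63409987e+00,  3.08923076e-06,
        1.15517267e+00, -2.38126054e-03]), 'dq': array([-0.00023545,  0.00120864,  0.00031106,  0.00155481, -0.00105409,
        0.00063832]), 'tau': array([-2.43486713e-03, -5.93846583e+01, -3.34216332e+01,  6.94100303e-02,
        2.34022352e-02, -1.15005114e-04]), 'eef_pos': array([ 6.24499893e-01, -1.40481959e-06,  1.90971489e-01]), 'orientation': array([ 9.99999776e-01, -1.29462750e-05, -6.69513684e-04, -3.01523936e-06]), 'force': array([-0.7089366 , -0.50962482, -0.33033069]), 'torque': array([-0.01331114,  0.00797375, -0.04603776]), 'width': 0.09186799303613641}
scene {'fx': 514.3628209638289, 'fy': 514.3628209638289, 'cx': 271.6092910990442, 'cy': 208.16942959339875, 'position': array([0.1974932 , 0.79448404, 0.71421497]), 'attitude': array([-0.10639675,  0.42483508,  0.87536852, -0.20475557])}
side {'fx': 503.32963602425843, 'fy': 503.32963602425843, 'cx': 285.2739855529655, 'cy': 202.4750769425937, 'position': array([ 0.46141539, -0.62978964,  0.49825456]), 'attitude': array([ 0.48693763, -0.02349274, -0.05351745,  0.87147904])}
wrist {'fx': 325.19226210127806, 'fy': 325.19226210127806, 'cx': 280.96040000346585, 'cy': 204.9357381485585, 'position': array([0.62389188, 0.07901006, 0.38369176]), 'attitude': array([-1.40537771e-01,  1.71883365e-03,  4.03624887e-04,  9.90073743e-01])}
```

View pics/scene0.png

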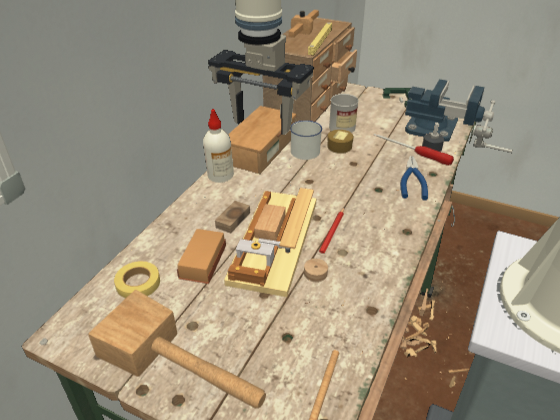

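View pics/side0.png

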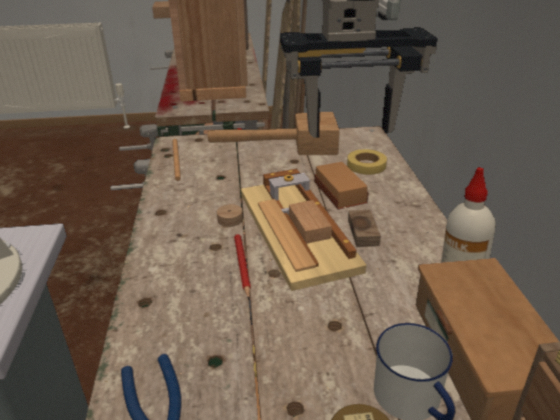

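View pics/wrist0.png

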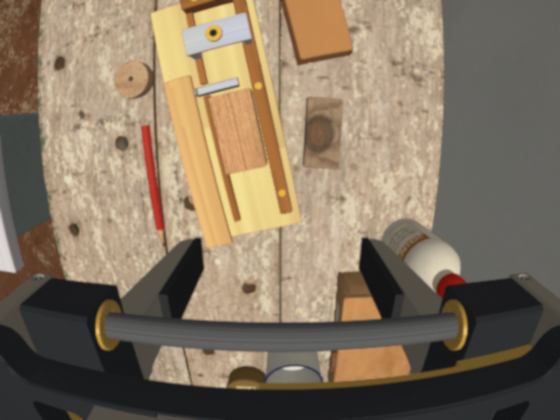

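Run:
```python
import cv2
for n,(x0,y0,x1,y1),f in [("wrist",(140,0,310,250),2.4),("side",(230,160,370,290),5),("scene",(220,180,325,300),5)]:
    im=cv2.imread(f"pics/{n}0.png")[y0:y1,x0:x1]
    cv2.imwrite(f"pics/{n}0c.png",cv2.resize(im,None,fx=f,fy=f,interpolation=cv2.INTER_CUBIC))
```

```text
(no output)
```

View pics/wrist0c.png

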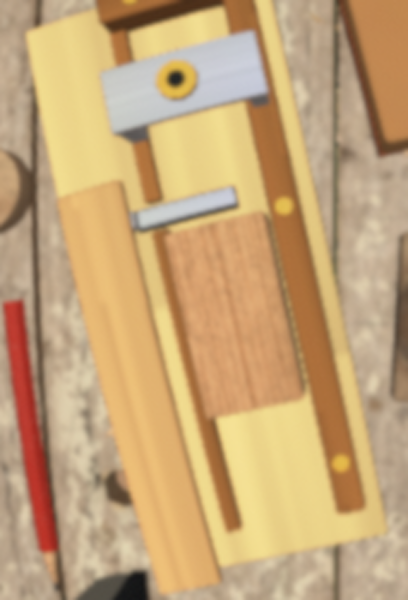

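View pics/side0c.png

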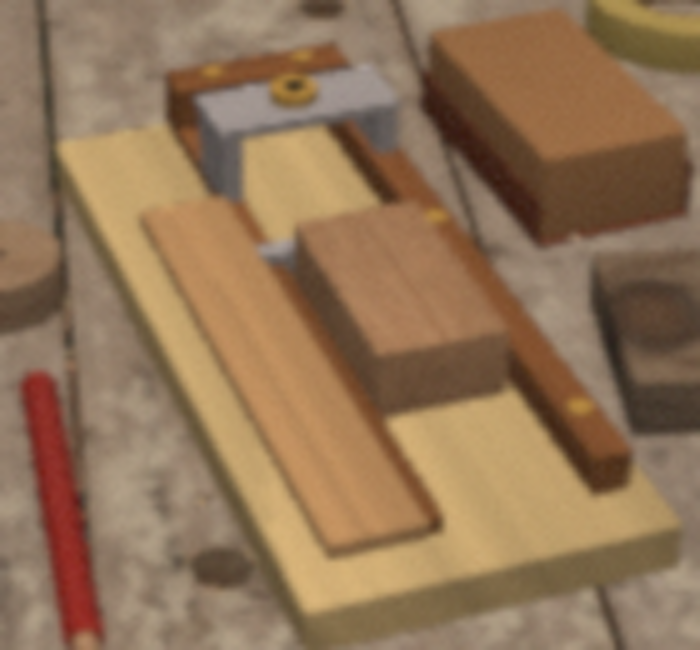

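View pics/scene0c.png

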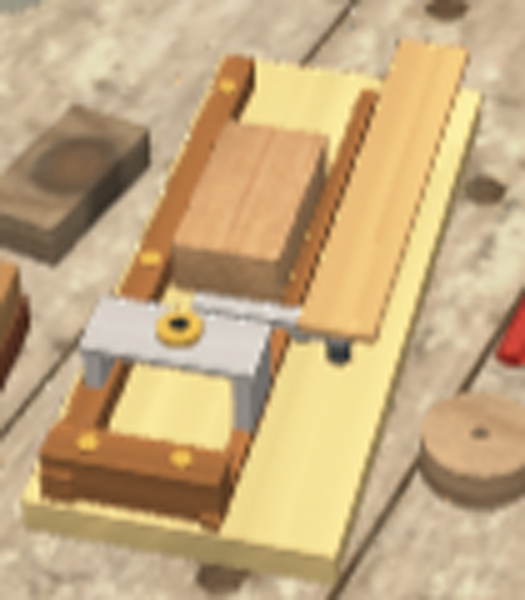

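```bash
cat > h.py <<'E'
import numpy as np, cv2
from scipy.spatial.transform import Rotation as R
from bench import get_state, imaging
def proj(c,name,P):
    q=(np.atleast_2d(P)-c['position'])@R.from_quat(c['attitude']).as_matrix()
    q=q*[1,-1,-1]
    if name=='wrist':
        r=np.hypot(q[:,0],q[:,1]);t=np.arctan2(r,q[:,2]);d=q[:,:2]/r[:,None]*t[:,None]
    else: d=q[:,:2]/q[:,2:]
    return d*[c['fx'],c['fy']]+[c['cx'],c['cy']]
def jigw(p,L):
    L=np.atleast_2d(L)/1000.; cs,sn=np.cos(p[2]),np.sin(p[2])
    return np.c_[p[0]+cs*L[:,0]-sn*L[:,1],p[1]+sn*L[:,0]+cs*L[:,1],L[:,2]]
def shot(name,fn,box=None,f=1):
    c=imaging.read_camera(name);im=cv2.cvtColor(c['color'],cv2.COLOR_RGB2BGR)
    if box: im=cv2.resize(im[box[1]:box[3],box[0]:box[2]],None,fx=f,fy=f,interpolation=cv2.INTER_CUBIC)
    cv2.imwrite('pics/'+fn,im);return c
E
cat > fit.py <<'E'
from h import *
from scipy.optimize import least_squares
cams={n:imaging.read_camera(n) for n in ["scene","side","wrist"]}
J={'wrist':(2.4,(140,0),[((176,78),(0,82.5,60)),((339,513),(24,-125,34)),((365,507),(38,-125,34)),((227,530),(-32,-125,25)),((241,527),(-24,-125,25)),((58,197),(-69,50,41)),((123,180),(-37,50,41)),((160,595),(-69,-145,41)),((219,581),(-37,-145,41))],
 [(163,233),(268,213),(303,395),(208,418)]),
'side':(5,(230,160),[((294,87),(0,82.5,60)),((590,465),(24,-125,34)),((630,450),(38,-125,34)),((145,213),(-69,50,41)),((235,197),(-37,50,41)),((330,553),(-69,-145,41)),((438,520),(-37,-145,41))],
 [(297,228),(418,205),(508,340),(378,355)]),
'scene':(5,(220,180),[((180,323),(0,82.5,60)),((255,62),(24,-125,34)),((228,58),(38,-125,34)),((300,332),(-37,50,41)),((377,340),(-69,50,41)),((400,40),(-37,-145,41)),((467,48),(-69,-145,41))],
 [(278,263),(178,250),(228,122),(328,133)])}
def res(p,which,names=J,raw=False):
    o={}
    for n in names:
        f,off,a,b=J[n]
        if which=='jig': px=np.array([i for i,_ in a],float);L=np.array([l for _,l in a],float)
        else: px=np.array(b,float);L=np.array([(-22.5,42.5,44),(22.5,42.5,44),(22.5,-42.5,44),(-22.5,-42.5,44)])
        o[n]=proj(cams[n],n,jigw(p,L))-(px/f+off)
    return o if raw else np.concatenate([v.ravel() for v in o.values()])
for w in ['jig','blank']:
    for names in [['wrist'],['side'],['scene'],list(J)]:
        r=least_squares(res,[.6,.2,.15],args=(w,names),loss='soft_l1')
        print(w,names,r.x.round(4),np.abs(r.fun).max().round(1))
    if w=='jig': pj=r.x
    print({k:v.round(1).tolist() for k,v in res(r.x,w,J,True).items()})
d=r.x[:2]-pj[:2];c,s=np.cos(pj[2]),np.sin(pj[2]);print('blank in jig',c*d[0]+s*d[1],-s*d[0]+c*d[1])
E
python3 fit.py
```

```text
jig ['wrist'] [0.5733 0.0838 0.21  ] 1.7
jig ['side'] [0.5737 0.0804 0.2081] 1.8
jig ['scene'] [0.5716 0.087  0.218 ] 1.5
jig ['wrist', 'side', 'scene'] [0.5733 0.0837 0.2108] 2.3
{'wrist': [[0.3, -0.6], [-0.4, 0.7], [0.9, 0.7], [-0.3, 0.6], [0.4, 0.5], [-1.2, -0.3], [-1.1, -1.5], [0.1, -0.2], [1.4, 0.8]], 'side': [[0.1, -0.7], [0.8, -1.9], [1.2, -0.8], [-1.3, -1.3], [-1.8, -1.4], [-0.5, -2.1], [-1.2, -0.3]], 'scene': [[0.0, 0.1], [0.6, -1.3], [-0.1, -1.3], [-0.8, -2.3], [-0.2, -1.2], [0.2, -0.7], [0.9, -0.4]]}
blank ['wrist'] [0.5779 0.0607 0.1976] 1.7
blank ['side'] [0.5771 0.0555 0.1802] 1.5
blank ['scene'] [0.576  0.0633 0.227 ] 1.0
blank ['wrist', 'side', 'scene'] [0.5777 0.0605 0.1966] 2.5
{'wrist': [[0.7, -0.0], [-1.3, -1.5], [0.6, 1.6], [-0.7, 0.4]], 'side': [[-0.7, -1.8], [-0.2, -1.7], [0.5, -2.5], [0.1, -0.3]], 'scene': [[0.2, -0.8], [-1.4, -1.9], [0.2, -1.2], [0.6, -0.1]]}
blank in jig -0.0004976094570277459 -0.023607644064945883
```

Run:
```python
from h import *
c=imaging.read_camera('scene')
def ray(u,v,z):
    d=R.from_quat(c['attitude']).as_matrix()@np.array([(u-c['cx'])/c['fx'],-(v-c['cy'])/c['fy'],-1])
    return (c['position']+d*(z-c['position'][2])/d[2]).round(3)
for n,u,v in [('bottle base',218,178),('box corner',258,168),('box left',232,145),('mug',305,155),('spare',225,228),('plug',316,277),('pencil near',325,250)]: print(n,ray(u,v,0))
p=[.5733,.0837,.2108]
print(jigw(p,[(-26.5,-90,0),(-26.5,-85,0),(-26.5,30,0)]).round(4))
```

```text
bottle base [ 0.786 -0.067  0.   ]
box corner [ 0.719 -0.148  0.   ]
box left [ 0.834 -0.216  0.   ]
mug [ 0.637 -0.254  0.   ]
spare [0.674 0.089 0.   ]
plug [0.442 0.138 0.   ]
pencil near [0.455 0.059 0.   ]
[[ 0.5662 -0.0099  0.    ]
 [ 0.5652 -0.005   0.    ]
 [ 0.5411  0.1075  0.    ]]
```

>>> step_arm([
  [0.38,-0.8,0,-0.6,0,0,0.8],
  [0.38,-0.8,-0.2,-0.6,0,0,0.8],
  [0.38,-0.6,-0.2,-0.6,0,0,0.8],
  [0.38,0,0,-0.4,0,0,0],
  [0.38,0,0,0,0,0,0],
  [0.38,0,0,0,0,0,0],
])

```text
time_s: 0.85
eef_pos: [0.5699, -0.0099, 0.1357]
orientation: [0.994, 0.107, 0.002, -0.0]
force: [0.7, -0.2, 1.0]
width: 0.0541
```

>>> step_arm([
  [0.38,-0.16,0,-0.7,0,0,0],
  [0.38,0,0,-0.7,0,0,0],
  [0.38,0,0,-0.5,0,0,0],
  [0.38,0,0,0,0,0,0],
  [0.38,0,0,0,0,0,0],
])

```text
time_s: 1.27
eef_pos: [0.5741, -0.0091, 0.0912]
orientation: [0.995, 0.103, 0.006, -0.0]
force: [0.7, 1.0, 0.6]
width: 0.0353
```

Run:
```python
from h import *
print(get_state())
shot('wrist','w1.png',(140,120,340,400),2.1);shot('side','s1.png',(200,130,400,290),4)
shot('scene','c1.png',(200,130,340,300),3.5)
```

```text
{'time_s': 1.2667, 'joint_positions': array([-0.01948773,  0.38378726,  1.84145767,  0.0020545 ,  0.9034582 ,
       -0.22738885]), 'dq': array([ 0.00424825,  0.01593861, -0.01409825,  0.00335155,  0.00010496,
        0.01697304]), 'tau': array([-4.85309854e-02, -5.47681403e+01, -2.67233974e+01,  5.89315477e-02,
       -8.59232387e-02, -1.32087863e-02]), 'eef_pos': array([ 0.57413591, -0.00907269,  0.09120264]), 'orientation': array([ 9.94646252e-01,  1.03134096e-01,  6.49552345e-03, -1.12794142e-05]), 'force': array([0.67377239, 0.98859473, 0.62402433]), 'torque': array([ 0.01239265, -0.0591776 ,  0.01149982]), 'width': 0.03533834363127695}
```

View pics/w1.png

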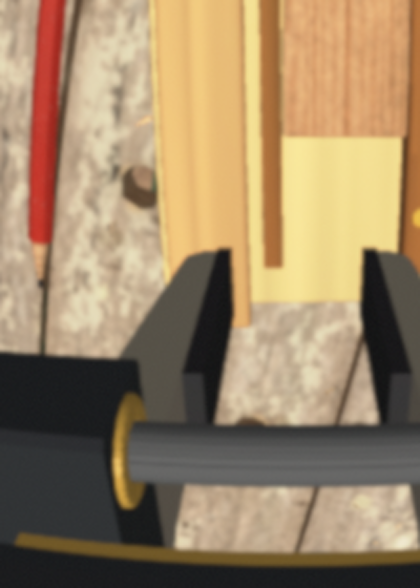

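View pics/s1.png

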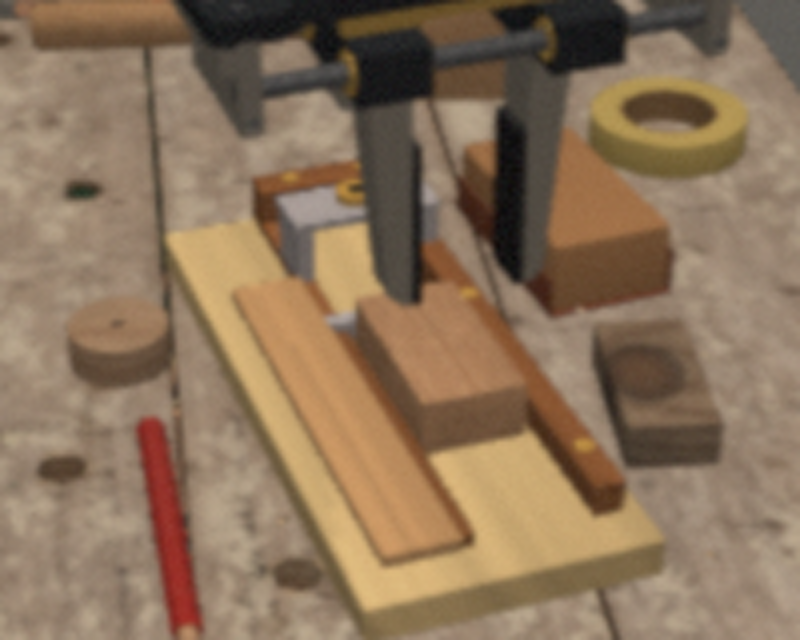

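View pics/c1.png

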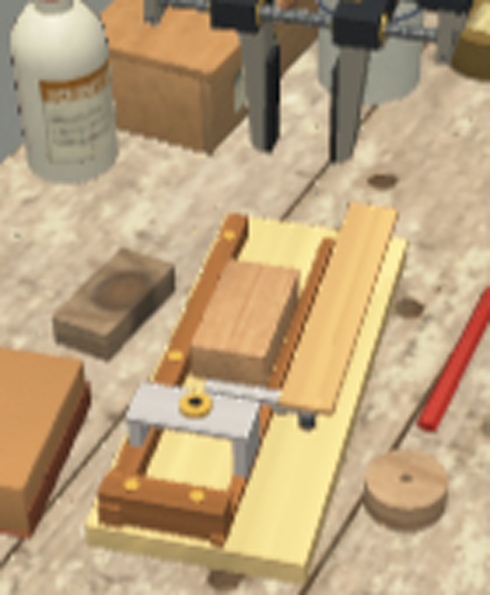

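Run:
```python
from h import *
s=get_state();Rt=R.from_quat(s['orientation'])
for n in ['scene','side','wrist']:
    c=imaging.read_camera(n)
    for sx in(-1,1):
        P=s['eef_pos']+Rt.apply([sx*.0265,0,.017]); print(n,P.round(4),proj(c,n,P).round(1))
```

```text
scene [ 0.5482 -0.0146  0.0743] [[298.9 189.5]]
scene [ 0.6001 -0.0037  0.075 ] [[274.6 185.8]]
side [ 0.5482 -0.0146  0.0743] [[298.3 225.8]]
side [ 0.6001 -0.0037  0.075 ] [[331.2 218.9]]
wrist [ 0.5482 -0.0146  0.0743] [[244.8 230.7]]
wrist [ 0.6001 -0.0037  0.075 ] [[321.5 230.8]]
```

Run:
```python
from h import *
from scipy.optimize import least_squares
C={n:imaging.read_camera(n) for n in ['scene','side']}
for obs in [{'scene':(340/3.5+200,160/3.5+130),'side':(402/4+200,302/4+130)},{'scene':(264/3.5+200,151/3.5+130),'side':(515/4+200,282/4+130)}]:
    r=least_squares(lambda P:np.concatenate([proj(C[n],n,P)[0]-obs[n] for n in C]),[.57,0,.07]);print(r.x.round(4),r.fun.round(2))
s=get_state();print(s['time_s'],s['eef_pos'])
```

```text
[ 0.5518 -0.0133  0.1091] [ 0.26  0.14  0.18 -0.09]
[ 0.596  -0.003   0.1081] [ 0.64  0.41  0.46 -0.27]
1.6667 [ 0.5731989  -0.00923299  0.09120342]
```

Run:
```python
from h import *
import cv2
from scipy.optimize import least_squares
C={n:imaging.read_camera(n) for n in ['scene','side']}
for sx in (-.055,.055):
    print([(n,proj(C[n],n,[.6245+sx,0,.174]).round(0)) for n in C])
a=cv2.imread('pics/side0.png')[20:180,260:450];cv2.imwrite('pics/a.png',cv2.resize(a,None,fx=3.5,fy=3.5))
a=cv2.imread('pics/scene0.png')[40:160,190:330];cv2.imwrite('pics/b.png',cv2.resize(a,None,fx=4.5,fy=4.5))
```

```text
[('scene', array([[287., 150.]])), ('side', array([[312., 161.]]))]
[('scene', array([[239., 138.]])), ('side', array([[388., 156.]]))]
```

View pics/a.png

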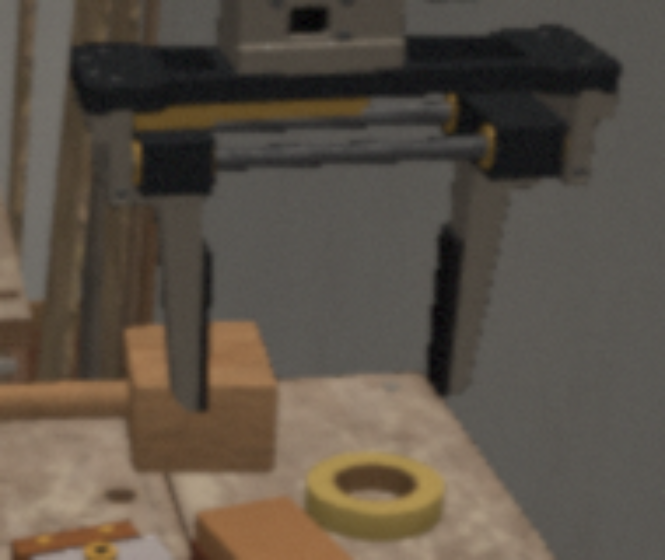

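View pics/b.png

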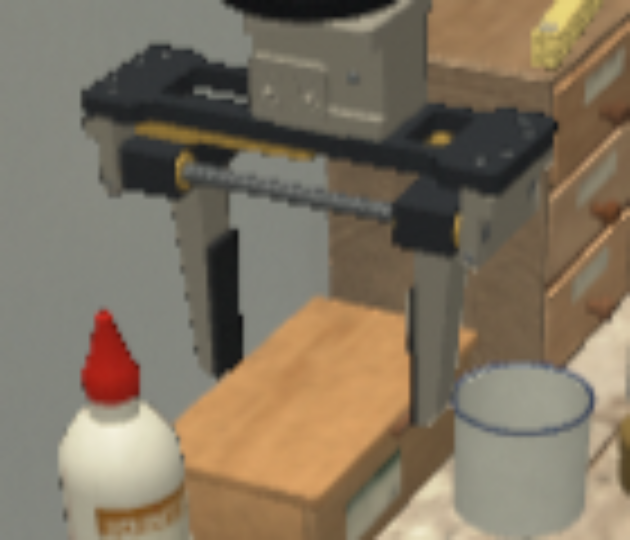

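>>> step_arm([
  [0.38,-0.2,0,-0.4,0,0.15,0],
  [0.38,-0.1,0,-0.4,0,0,0],
  [0.38,0,0,-0.3,0,0,0],
  [0.38,0,0,0,0,0,0],
])

```text
time_s: 2.1
eef_pos: [0.5646, -0.0093, 0.0611]
orientation: [0.995, 0.104, -0.001, -0.001]
force: [-0.2, 0.2, -0.1]
width: 0.0352
```

>>> step_arm([
  [0.38,0,0,-0.1,0,0,0],
  [0.38,0,0,-0.1,0,0,0],
  [0.38,0,0,0,0,0,0],
])

```text
time_s: 2.35
eef_pos: [0.5635, -0.0093, 0.0541]
orientation: [0.995, 0.104, -0.002, -0.001]
force: [-0.4, -0.0, -0.0]
width: 0.0353
```

Run:
```python
from h import *
shot('side','s2.png',(200,130,400,290),4);print(get_state()['eef_pos'])
```

```text
[ 0.56359367 -0.00929041  0.05425677]
```

View pics/s2.png

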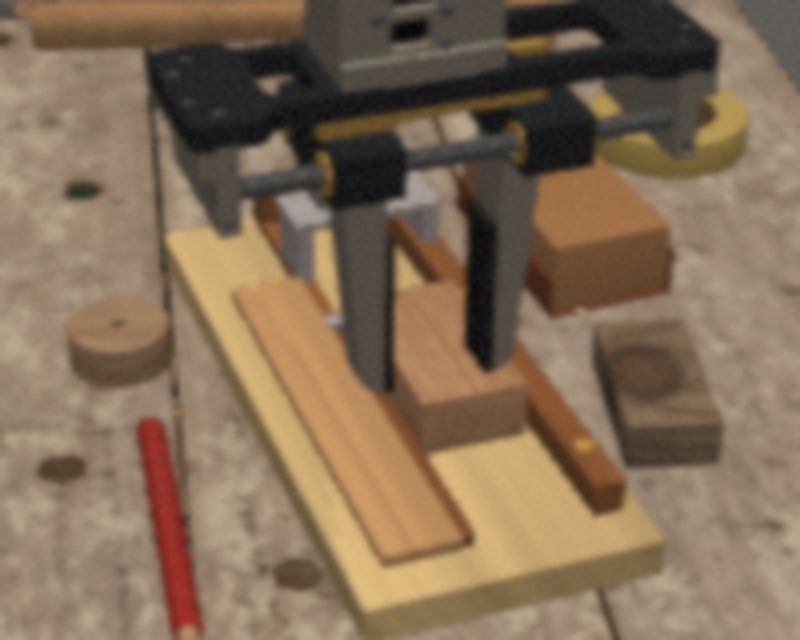

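>>> step_arm([
  [0.38,0.1,0,-0.4,0,0,0],
  [0.38,0,0,-0.35,0,0,0],
  [0.38,0,0,0,0,0,0],
])

```text
time_s: 2.65
eef_pos: [0.5674, -0.0093, 0.0347]
orientation: [0.995, 0.104, -0.001, -0.001]
force: [1.0, -0.7, -0.5]
width: 0.0353
```

Run:
```python
from h import *
shot('side','s3.png',(200,130,400,290),4);print(get_state()['eef_pos'])
shot('scene','c3.png',(200,130,340,300),3.5);shot('wrist','w3.png',(140,120,340,400),2.1)
```

```text
[ 0.56759341 -0.00931565  0.03519123]
```

View pics/s3.png

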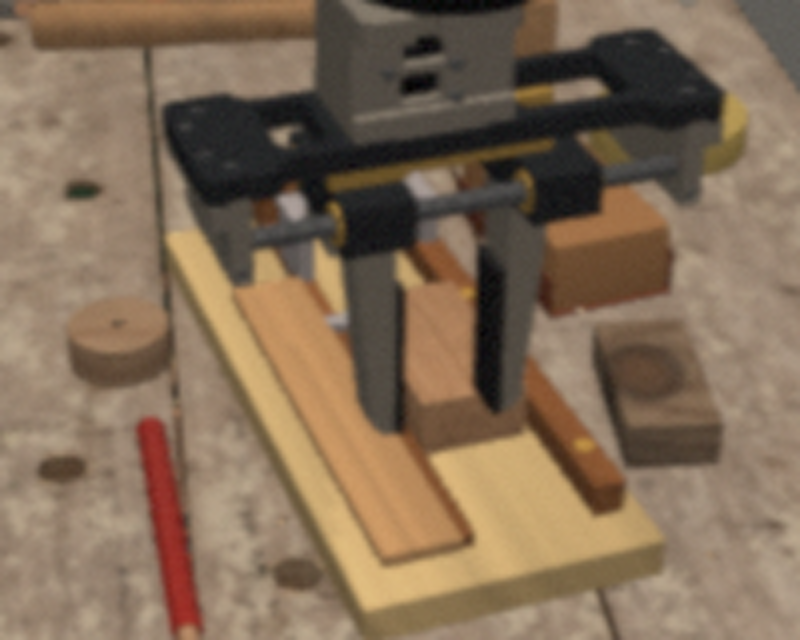

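View pics/c3.png

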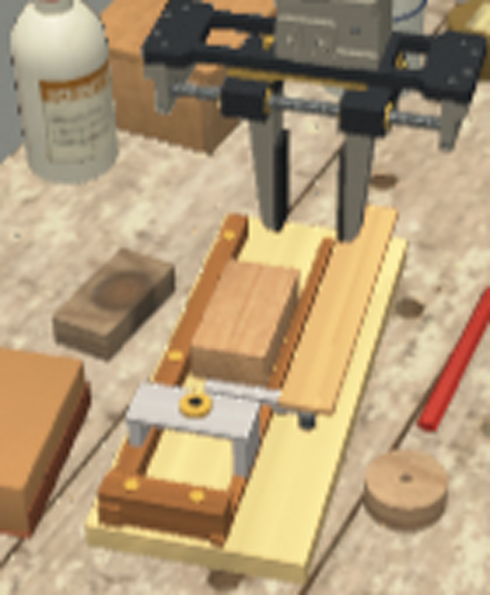

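View pics/w3.png

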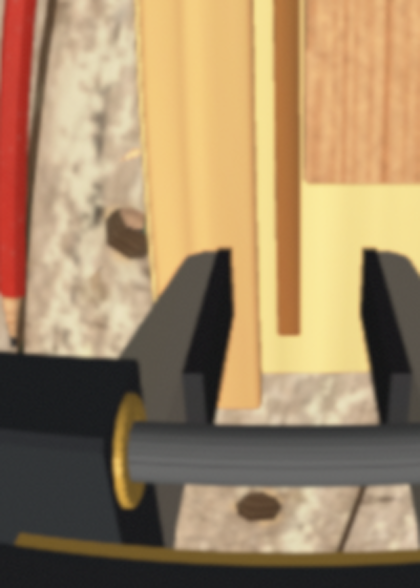

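>>> step_arm([
  [0.38,0,0,-0.25,0,0,0],
  [0.38,0,0,-0.2,0,0,0],
  [0.38,0,0,-0.05,0,0,0],
])

```text
time_s: 3.05
eef_pos: [0.5689, -0.0093, 0.0235]
orientation: [0.995, 0.104, 0.001, -0.001]
force: [-0.4, -0.2, 0.6]
width: 0.0348
```

>>> step_arm([
  [0.38,-0.05,0,-0.15,0,0,0],
  [0.38,-0.05,0,-0.1,0,0,0],
])

```text
time_s: 3.22
eef_pos: [0.5673, -0.0094, 0.017]
orientation: [0.995, 0.104, 0.002, -0.0]
force: [1.8, -0.3, 3.7]
width: 0.0348
```

>>> step_arm([
  [0.38,0,0,-0.15,0,0,0],
  [0.38,0,0,-0.1,0,0,0],
])

```text
time_s: 3.38
eef_pos: [0.5674, -0.0094, 0.0109]
orientation: [0.995, 0.104, 0.002, -0.0]
force: [-1.1, -0.1, 6.6]
width: 0.035
```

>>> step_arm([
  [0.38,0,0,-0.05,0,0,0],
  [0.38,0,0,-0.02,0,0,0],
])

```text
time_s: 3.55
eef_pos: [0.5674, -0.0094, 0.0091]
orientation: [0.995, 0.104, 0.002, -0.0]
force: [-0.8, -0.4, 7.4]
width: 0.0351
```

Run:
```python
from h import *
shot('side','s4.png',(220,170,380,290),5);print(get_state())
shot('scene','c4.png',(210,170,330,300),4.5)
```

```text
{'time_s': 3.6, 'joint_positions': array([-1.99891468e-02,  4.98764689e-01,  1.89276757e+00,  1.79444890e-03,
        7.46002587e-01, -2.28790060e-01]), 'dq': array([-0.00013372, -0.00458768,  0.00025116,  0.0006095 ,  0.00202959,
        0.00012235]), 'tau': array([-2.75003869e-02, -5.55657148e+01, -2.18533176e+01,  5.67318639e-02,
       -4.24480252e-01, -3.70857393e-03]), 'eef_pos': array([ 0.56737758, -0.00937691,  0.00906425]), 'orientation': array([ 9.94621312e-01,  1.03556541e-01,  2.08894362e-03, -3.53850079e-04]), 'force': array([-0.68541512,  0.12749963,  5.81347779]), 'torque': array([-0.00254069,  0.35063508,  0.05207864]), 'width': 0.03515380868733788}
```

View pics/s4.png

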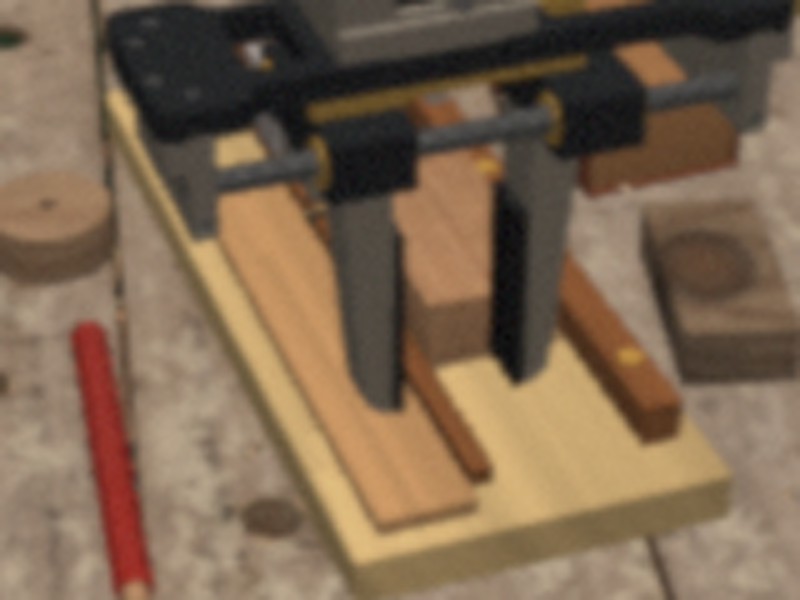

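View pics/c4.png

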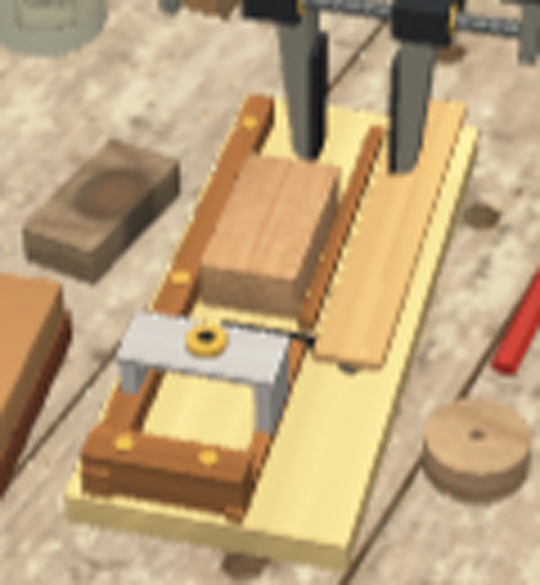

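>>> step_arm([
  [0.38,0,0,-0.06,0,0,0],
  [0.38,0,0,-0.03,0,0,0],
])

```text
time_s: 3.82
eef_pos: [0.5674, -0.0094, 0.0075]
orientation: [0.995, 0.104, 0.002, -0.0]
force: [-0.9, 0.4, 7.0]
width: 0.0348
```

Run:
```python
from h import *
for i in range(6):
    imaging.read_camera('side');s=get_state();print(s['eef_pos'].round(4),s['force'].round(1))
```

```text
[ 0.5674 -0.0094  0.0075] [-2.1  0.1  6.5]
[ 0.5674 -0.0094  0.0075] [-0.7  0.1  6.1]
[ 0.5674 -0.0094  0.0075] [-0.8 -0.2  7.2]
[ 0.5674 -0.0094  0.0076] [-1.3 -0.5  8. ]
[ 0.5674 -0.0094  0.0075] [-0.2  0.4  6.5]
[ 0.5674 -0.0094  0.0076] [-1.1 -0.1  7.1]
```

>>> step_arm([
  [0.38,0,0,-0.06,0,0,0],
  [0.38,0,0,-0.03,0,0,0],
])

```text
time_s: 4.28
eef_pos: [0.5674, -0.0094, 0.006]
orientation: [0.995, 0.104, 0.002, -0.0]
force: [-1.4, -0.4, 8.0]
width: 0.0346
```

Run:
```python
from h import *
for i in range(6):
    imaging.read_camera('side');s=get_state();print(s['eef_pos'].round(4),s['force'].round(1))
shot('side','s5.png',(250,200,370,290),6.5)
```

```text
[ 0.5674 -0.0094  0.006 ] [-0.9  0.1  7.9]
[ 0.5674 -0.0094  0.006 ] [-0.7  0.4  8.1]
[ 0.5674 -0.0094  0.006 ] [-1.3  0.1  7.3]
[ 0.5674 -0.0094  0.006 ] [-1.6  0.1  7.4]
[ 0.5674 -0.0094  0.006 ] [-2.1 -0.1  7.1]
[ 0.5674 -0.0094  0.0061] [-1.1  0.7  6.9]
```

View pics/s5.png

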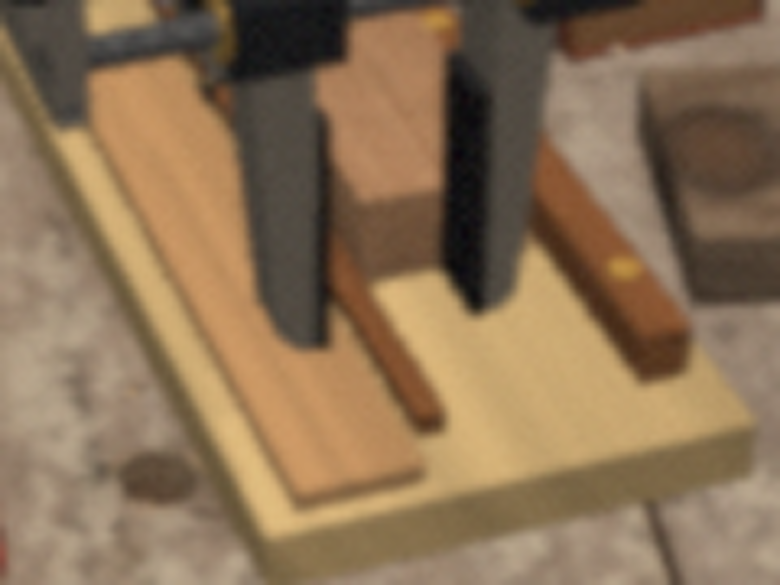

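Run:
```python
from h import *
p=[.5733,.0837,.2108]
c=imaging.read_camera('side')
for z in (41,36,31,29,27): print(z,proj(c,'side',jigw(p,[(-69,-145,z),(-37,-145,z)])).round(1).tolist())
```

```text
41 [[295.5, 268.4], [316.4, 263.7]]
36 [[295.5, 271.2], [316.3, 266.4]]
31 [[295.5, 273.9], [316.2, 269.1]]
29 [[295.5, 275.0], [316.2, 270.2]]
27 [[295.5, 276.0], [316.2, 271.3]]
```

>>> step_arm([
  [0.38,-0.05,0.235,0,0,0,0],
  [0.38,-0.05,0.235,0,0,0,0],
  [0.38,-0.05,0.235,0,0,0,0],
  [0.38,0,0,0,0,0,0],
])

```text
time_s: 5.02
eef_pos: [0.5663, 0.0058, 0.008]
orientation: [0.995, 0.104, 0.005, 0.002]
force: [-2.4, 5.4, 6.4]
width: 0.0349
```

>>> step_arm([
  [0.38,-0.05,0,-0.07,0,0.1,0],
  [0.38,0,0,-0.03,0,0,0],
])

```text
time_s: 5.18
eef_pos: [0.5661, 0.006, 0.0067]
orientation: [0.995, 0.105, 0.001, 0.002]
force: [-2.4, -1.6, 6.7]
width: 0.0349
```

```bash
cat > st.py <<'E'
from h import *
p=[.5733,.0837,.2108]
f=[]
for i in range(4):
    imaging.read_camera('side');s=get_state();f.append(s['force'])
d=s['eef_pos'][:2]-p[:2];c,sn=np.cos(p[2]),np.sin(p[2])
print('jig xy',(c*d[0]+sn*d[1]).round(4),(-sn*d[0]+c*d[1]).round(4),'z',s['eef_pos'][2].round(4),'F',np.mean(f,0).round(1),'q',s['orientation'].round(4),s['time_s'])
E
python3 st.py; python3 -c "
from h import *
shot('side','s6.png',(250,190,370,290),6);shot('scene','c6.png',(210,170,330,300),4.5)"
```

```text
jig xy -0.0233 -0.0744 z 0.0067 F [-1.3 -0.2  7.6] q [0.9945 0.1045 0.0014 0.0016] 5.3833
```

View pics/s6.png

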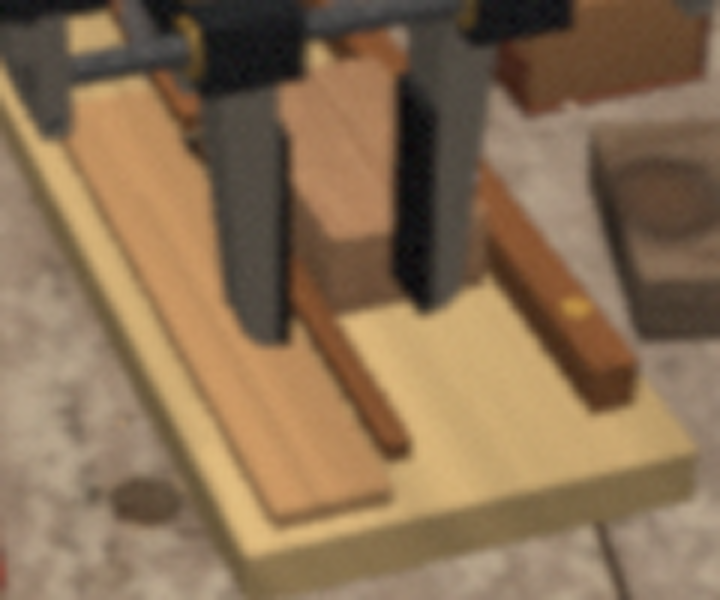

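View pics/c6.png

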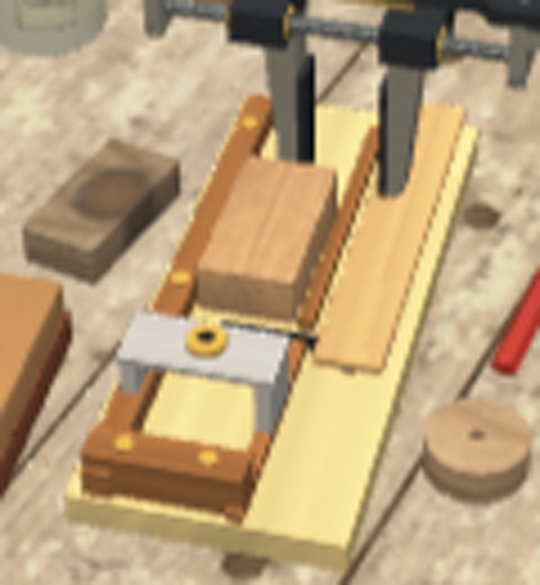

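>>> step_arm([
  [0.38,-0.08,0.235,-0.04,0,0.03,0],
  [0.38,-0.06,0.235,-0.03,0,0.03,0],
  [0.38,-0.06,0.235,-0.03,0,0.03,0],
])

```text
time_s: 5.73
eef_pos: [0.5643, 0.0205, 0.0062]
orientation: [0.994, 0.105, 0.0, 0.004]
force: [0.1, -7.2, 8.1]
width: 0.0348
```

```bash
python3 st.py
```

```text
jig xy -0.022 -0.0592 z 0.0061 F [ 0.6 -3.4  8.1] q [9.944e-01 1.053e-01 3.000e-04 3.100e-03] 5.9333
```

>>> step_arm([
  [0.38,-0.1,0.235,-0.03,0,0.01,0],
  [0.38,-0.1,0.235,-0.03,0,0.01,0],
  [0.38,-0.08,0.235,-0.03,0,0.01,0],
  [0.38,-0.08,0.235,-0.03,0,0.01,0],
])

```text
time_s: 6.27
eef_pos: [0.5606, 0.0409, 0.0061]
orientation: [0.994, 0.107, 0.003, 0.006]
force: [1.7, -6.1, 7.9]
width: 0.0349
```

```bash
python3 st.py
```

```text
jig xy -0.0214 -0.0386 z 0.0061 F [ 0.9 -2.7  7.5] q [0.9943 0.1065 0.0032 0.0056] 6.4667
```

>>> step_arm([
  [0.38,-0.12,0.235,-0.03,0.05,0.04,0],
  [0.38,-0.11,0.235,-0.03,0.05,0.02,0],
  [0.38,-0.1,0.235,-0.03,0.05,0.02,0],
  [0.38,-0.1,0.235,-0.03,0.05,0.02,0],
  [0.38,-0.09,0.235,-0.03,0.02,0.02,0],
])

```text
time_s: 6.88
eef_pos: [0.5544, 0.0669, 0.006]
orientation: [0.994, 0.108, 0.005, -0.001]
force: [1.9, -6.4, 8.3]
width: 0.035
```

```bash
python3 st.py;  python3 -c "
from h import *
shot('side','s7.png',(250,170,370,270),6);shot('scene','c7.png',(210,170,330,300),4.5)"
```

```text
jig xy -0.022 -0.0118 z 0.006 F [ 0.8 -2.7  8.1] q [ 0.9941  0.1083  0.005  -0.0016] 7.0833
```

View pics/c7.png

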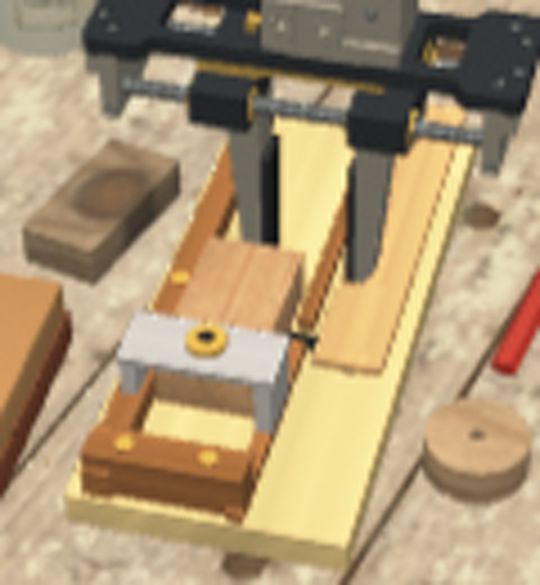

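View pics/s7.png

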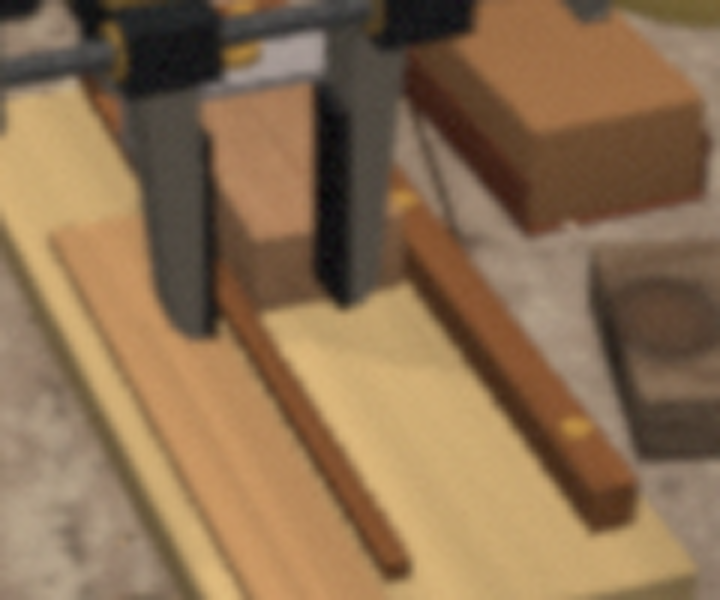

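>>> step_arm([
  [0.38,-0.15,0.235,-0.03,0,0.1,0],
  [0.38,-0.13,0.235,-0.03,0,0.05,0],
  [0.38,-0.11,0.235,-0.03,0.01,0.02,0],
  [0.38,-0.1,0.235,-0.03,0.01,0.02,0],
  [0.38,-0.09,0.235,-0.03,0.01,0.02,0],
])

```text
time_s: 7.6
eef_pos: [0.547, 0.0929, 0.006]
orientation: [0.994, 0.11, 0.002, -0.0]
force: [0.4, -7.4, 9.3]
width: 0.0348
```

```bash
python3 st.py;  python3 -c "
from h import *
shot('side','s8.png',(230,150,370,260),5.5);shot('scene','c8.png',(210,170,330,300),4.5)"
```

```text
jig xy -0.0238 0.0152 z 0.0059 F [ 1.2 -3.1  8.2] q [ 9.940e-01  1.098e-01  2.100e-03 -9.000e-04] 7.8
```

View pics/c8.png

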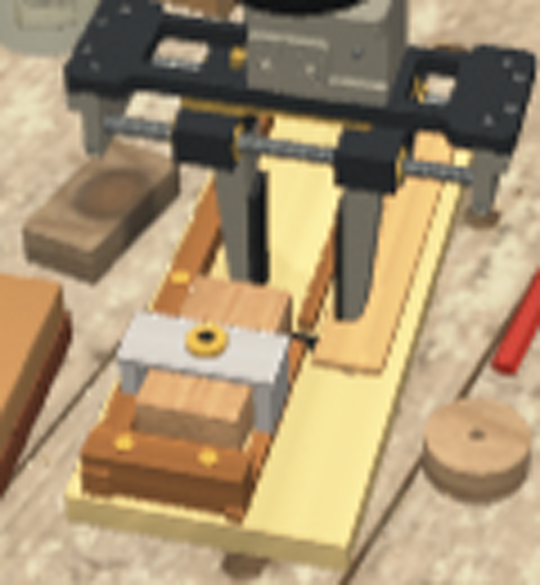

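>>> step_arm([
  [0.38,-0.08,0.2,-0.03,0,0.02,0],
  [0.38,-0.07,0.2,-0.03,0,0.02,0],
])

```text
time_s: 8.07
eef_pos: [0.5454, 0.1017, 0.0058]
orientation: [0.994, 0.11, 0.002, 0.0]
force: [0.0, -8.2, 8.1]
width: 0.035
```

```bash
python3 st.py
```

```text
jig xy -0.0235 0.0239 z 0.0057 F [ 0.5 -3.7  8.1] q [ 9.939e-01  1.103e-01  2.200e-03 -2.000e-04] 8.2667
```

>>> step_arm([
  [0.38,-0.06,0.18,-0.03,0,0.02,0],
])

```text
time_s: 8.35
eef_pos: [0.5448, 0.1056, 0.0056]
orientation: [0.994, 0.111, 0.002, 0.0]
force: [1.3, -7.3, 9.1]
width: 0.0349
```

```bash
python3 st.py;  python3 -c "
from h import *
shot('side','s9.png',(230,150,370,260),5.5);shot('scene','c9.png',(210,210,310,300),6)"
```

```text
jig xy -0.0232 0.028 z 0.0056 F [ 1.  -4.9  8.5] q [9.939e-01 1.107e-01 2.200e-03 1.000e-04] 8.55
```

View pics/c9.png

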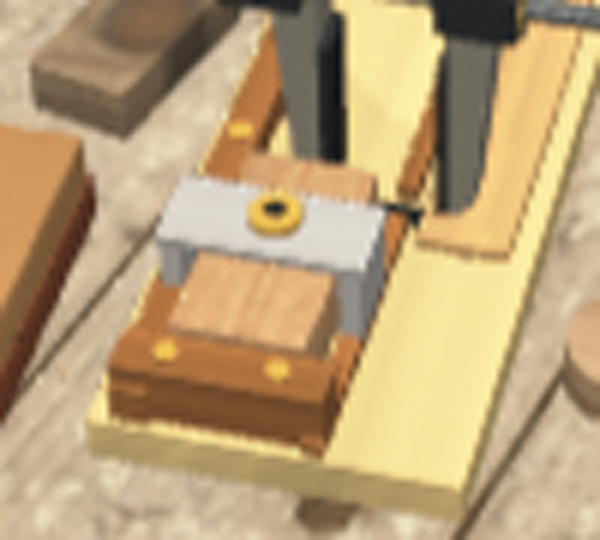

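View pics/s9.png

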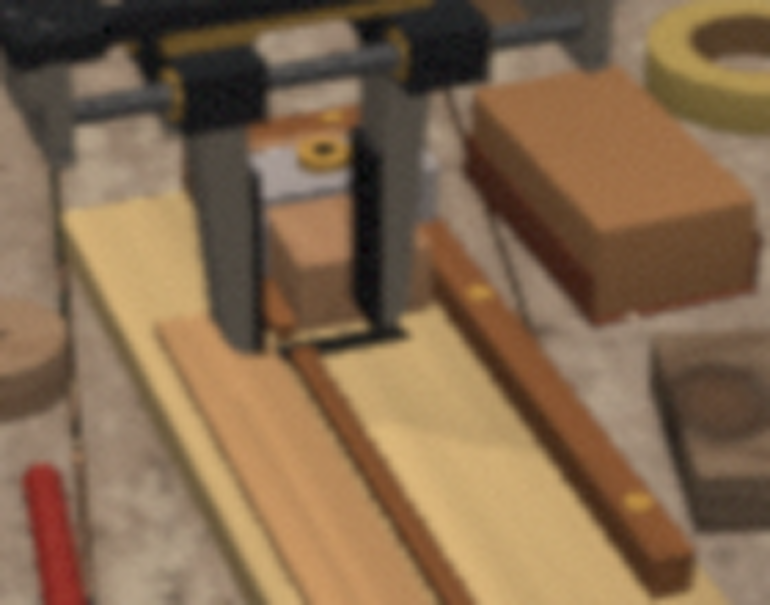

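>>> step_arm([
  [0.38,-0.05,0.15,-0.02,0,0.01,0],
])

```text
time_s: 8.73
eef_pos: [0.545, 0.1079, 0.0058]
orientation: [0.994, 0.111, 0.003, 0.002]
force: [7.9, -32.2, 9.3]
width: 0.0348
```

```bash
python3 st.py
```

```text
jig xy -0.0225 0.0293 z 0.0059 F [  4.1 -17.6   8.5] q [0.9938 0.1108 0.003  0.0016] 8.9333
```

>>> step_arm([
  [0.38,0.02,-0.12,-0.01,0,0,0],
  [0.38,0.02,-0.1,-0.01,0,0,0],
])

```text
time_s: 9.1
eef_pos: [0.5471, 0.1022, 0.0063]
orientation: [0.994, 0.11, 0.004, 0.001]
force: [-1.9, 5.6, 8.2]
width: 0.0352
```

```bash
python3 st.py;  python3 -c "
from h import *
shot('side','s10.png',(230,150,370,260),5.5);shot('scene','c10.png',(210,210,310,300),6)"
```

```text
jig xy -0.0217 0.0234 z 0.0063 F [-0.9  1.4  8.3] q [0.9939 0.1101 0.0039 0.0014] 9.3
```

View pics/c10.png

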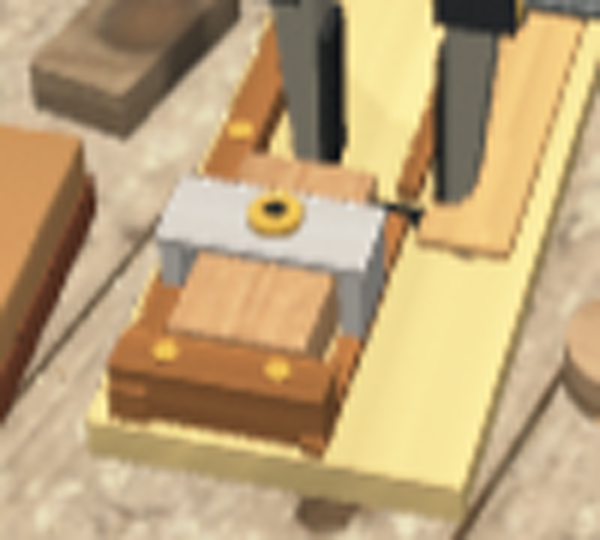

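View pics/s10.png

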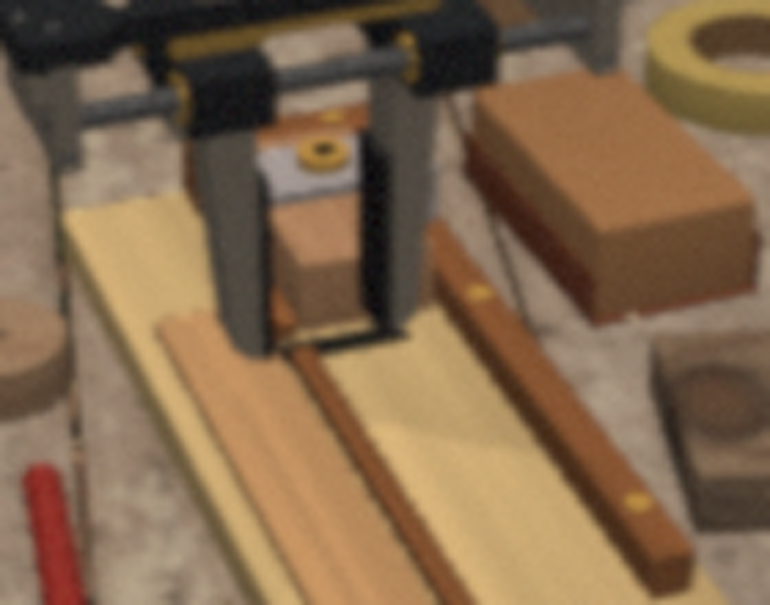

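>>> step_arm([
  [0.38,0,0,0.2,0,0,0],
  [0.38,0,0,0.3,0,0,0],
  [0.38,0,0,0.4,0,0,0],
  [0.38,0,0,0.8,0,0,0],
  [0.38,0,0,0.8,0,0,0],
  [0.38,0,0,1,0,0,0],
  [0.38,0,-0.5,1,0,0,0],
  [0.38,0,-1,1,0,0,0],
  [0.38,0,-1,0.5,0,0,0],
  [0.38,0,-1,0,0,0,0],
  [0.38,0,-1,0,0,0,0],
  [0.38,0,-0.5,0,0,0,0],
  [0.38,0,0,0,0,0,0],
])

```text
time_s: 10.48
eef_pos: [0.5437, -0.0274, 0.1679]
orientation: [0.994, 0.112, 0.004, 0.002]
force: [0.3, 0.1, -0.2]
width: 0.0349
```

```bash
python3 st.py;  python3 -c "
from h import *
shot('side','s11.png',(230,150,370,260),5.5);shot('scene','c11.png',(210,190,330,300),5);shot('wrist','w11.png')"
```

```text
jig xy -0.0517 -0.0997 z 0.1672 F [ 0.1  0.  -0.3] q [0.9936 0.1131 0.0034 0.0017] 10.6833
```

View pics/c11.png

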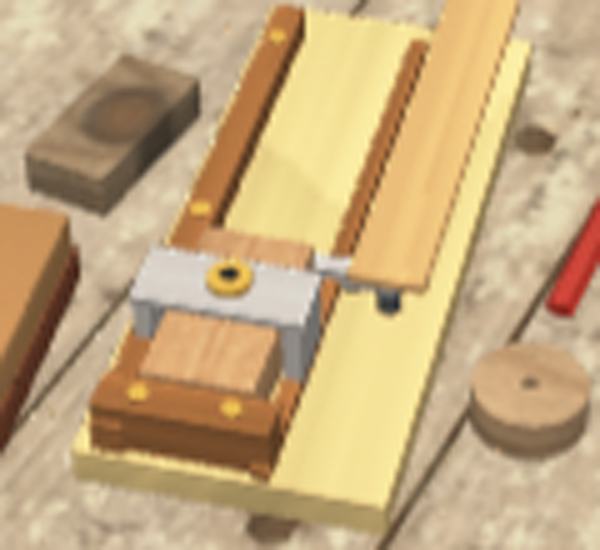

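View pics/s11.png

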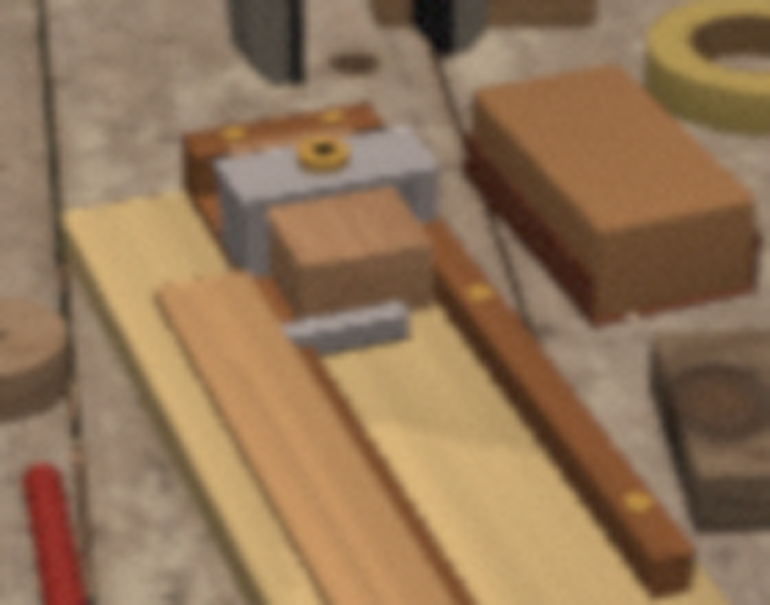

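View pics/w11.png

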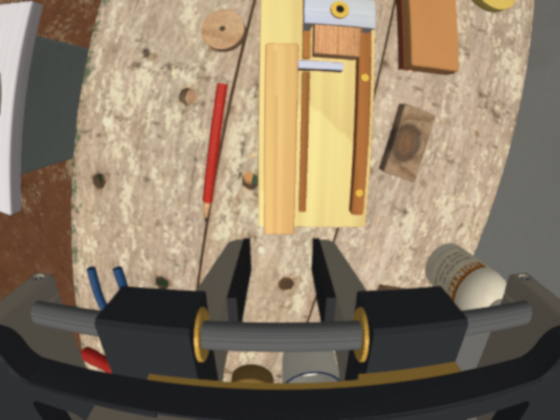

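Run:
```python
from h import *
p=[.5733,.0837,.2108]
for n,o,f in (('side',(230,150),5.5),('scene',(210,190),5)):
    c=imaging.read_camera(n)
    for y in (82.5,78.5):
        print(n,y,((proj(c,n,jigw(p,[(-22.5,y-42.5,44),(22.5,y-42.5,44),(-22.5,y-42.5,18),(-22.5,y+42.5,44),(22.5,y+42.5,44),(10,27,27),(10,27,18),(-22,125,42),(0,82.5,60)]))-o)*f).round().tolist())
```

```text
side 82.5 [[301.0, 263.0], [434.0, 239.0], [302.0, 332.0], [222.0, 143.0], [346.0, 121.0], [411.0, 311.0], [411.0, 335.0], [223.0, 147.0], [324.0, 147.0]]
side 78.5 [[305.0, 270.0], [438.0, 245.0], [306.0, 339.0], [225.0, 148.0], [350.0, 126.0], [411.0, 311.0], [411.0, 335.0], [223.0, 147.0], [324.0, 147.0]]
scene 82.5 [[316.0, 242.0], [206.0, 224.0], [317.0, 291.0], [259.0, 391.0], [142.0, 370.0], [247.0, 241.0], [247.0, 257.0], [257.0, 395.0], [230.0, 274.0]]
scene 78.5 [[319.0, 236.0], [209.0, 218.0], [319.0, 285.0], [261.0, 384.0], [145.0, 363.0], [247.0, 241.0], [247.0, 257.0], [257.0, 395.0], [230.0, 274.0]]
```

```bash
python3 -c "
from bench import order;print(order.finish_job())"
```

```text
the job is handed in; nothing more can be done
None
```

The blank is in the nest against the end block, the stop is up behind it, and I have handed the job in. The hand-in gave no verdict.

**What I did:** I set the fingers astride the near guide and pressed the bar down behind the blank. Keeping it down, I pushed the blank past the stop until the force jumped to about 32 N against the end block. I then backed off about 6 mm, lifted straight up and moved the gripper away.

**Last checks:**
- **Blank and stop:** the camera pictures show the steel stop standing up behind the blank. The blank's visible edges match the home position (y = 82.5 mm) to within 1–2 mm.
- **Gripper:** it is clear of everything, with about 0 N on the wrist.
- **Bystanders:** I saw no shift in the pictures, but I did not measure it.

**Disagreements:**
- **Fingertip height:** in the images, the fingertips sat about 34 mm higher than the stated tool offset gives. I used force and pictures to find the contact height instead.
- **Bar travel:** while pressed, the bar measured 9–10 mm down by spring force and about 12–13 mm by image. The stop looked fully sunk in the pictures taken during the push.

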